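Hold the fresh-air damper at its set pointer with the tester plugged in

ROBOT

A 6-joint arm with a two-finger parallel gripper is mounted at the origin on the work surface. World frame = base frame: x ahead of the robot, y to its left, z up, the work surface at z = 0. Lengths are in m, angles in rad, forces in N, time in s.
With the tool pointing down it reaches from about 0.275 to 0.875 m from the base axis. Payload 12.5 kg.
Tool frame: the origin (TCP) lies at the very end of the fingers, on their centre line; the grasp point (between the pads) lies 19 mm behind it; x points along the fingers, y is the direction in which the jaws open and shut, and the axes are right-handed (so a half turn about x gives the same grasp; the last joint's range is limited). The gripper opens to 85 mm and grips with 20 to 120 N. Pads are 22 mm wide; open, the fingers measure 114 mm over their backs; the gripper's body (76 mm by 85 mm) begins 54 mm behind the grasp point. The pads swing forward as they close: fully open they stand 13 mm farther back than shut.
Start: joints at [1.263, 0.351, 1.652, -0, 1.139, -0.085], TCP at [0.121, 0.536, 0.231] pointing down, gripper open.
Joint ranges: [-2.75, 2.75], [-0.79, 2.1], [0.01, 2.65], [-1.57, 4.71], [0.07, 3.14], [-2.87, 2.87]. Speed limits (rad/s): [2.22, 2.22, 2.79, 3.14, 3.14, 3.14].

INTERFACE

Orientations are given as a 3x3 rotation matrix whose columns are the frame's x, y, z axes.
In Python, from bench import manip gives the robot as it stands. Calls block until the motion is done:
- manip.move_ptp(position, orientation): joint-space move of the TCP to a pose.
- manip.move_l(position, attitude=None, max_speed=0.15): straight line of the TCP; attitude=None keeps the orientation; max_speed is the mean speed in m/s.
- manip.move_j(angles): joint-space move.
- manip.set_gripper(opening, effort=None): opening from 0.0 (shut) to 1.0 (fully open); effort is the grip in N (None keeps the last); returns when the fingers have stopped.
- manip.dwell(seconds).
- manip.inverse_kinematics(position, orientation): joint angles nearest the present ones, or None.
- manip.grab_frame(name): name is "scene" or "side" or "wrist"; returns (picture, depth): 400x640x3 uint8, red, green, blue; 400x640 float32, m along the optical axis (not along the pixel's ray), 0 where there is no reading.
- manip.get_calibration(name): a dict with "camera_matrix" (3x3 intrinsics, pixels), "R" (3x3) and "t" (3): a world point X has camera coordinates R X + t. Camera axes: x right, y down, z forward; pixel columns grow to the right and rows downward; lengths in m; the calibration is good to about 2 mm. A picture is of the moment at which its call begins: read the wrist's pose just before it. get_calibration takes no time and is no camera call; for the wrist camera it gives the pose at the moment of the call.
A pose or a line that the arm cannot do raises manip.Unreachable and nothing moves.
- manip.sign_off(): hands the job in, once; it reports no verdict.
Trained networks look in the newest picture that a camera, given by its name, has taken for a name from the list of things; names that differ only in an ending like _2 or _b are one class to them, and where a whole thing is asked for, a point or a joint stands for the part that bears it (a point fixed in the world has none). Each returns a list of dicts, best first, with "confidence" (0 to 1); they miss things now and then, are a little off and sometimes report something else, mostly with a low value. They report only what shows in the picture. A call takes as long as a camera call.
- manip.look_for(camera, name): "at" ([x, y, z] in m, in world coordinates, good to about 4 mm: the middle of the surface that is visible of it).
Readings, each from a call of its own:
- manip.current_time(): time.
- manip.current_qpos(): joint angles.
- manip.current_joint_vel(): joint speeds.
- manip.current_joint_torque(): joint torques, N m.
- manip.current_ee_pos(): TCP position.
- manip.current_tcp_rot(): TCP orientation.
- manip.current_force(): force on the tool from outside, world axes, zero at the start.
- manip.current_ft_torque(): the same for the moment, N m.
- manip.current_grip_width(): opening from 0.0 (shut) to 1.0 (fully open).
Only numpy, scipy, OpenCV 4.12 (cv2) and the standard library are available. Lean on these libraries where they do the work, as an engineer would, in place of code of your own. Each camera call takes 0.05 s, during which the arm holds its last target.

TASK

The end switch of this fresh-air damper is being checked on the basement rack. Take the plug-in continuity tester from its wooden stand, push its prod fully home into the test jack on top of the damper's switch housing and let go of it; then swing the damper flap up until its needle lines up with the brass set pointer on the quadrant, and finish still holding the flap there, so that the reading can be taken. Do not shift the pointer, and leave the tool case, the anchor box and the wrench where they are.

Things in the scene. Friction and masses are not known exactly. Their poses are not given: they have to be found in the camera images.
- tester_grip (a point): centre of the black barrel of the plug-in continuity tester: an upright round barrel 20 mm in diameter and 60 mm tall (this point is half-way up, on its axis), a small clear lamp 7 mm high on top, and below the barrel's flat underside a thin steel prod 6 mm in diameter and 22 mm long with a slightly tapered end. 60 g, loose. It starts upright in a hole of the stand, prod down, barrel resting on the stand's top
- tester_tip (a point): lower end of the tester's prod, on its axis, 52 mm below tester_grip; its z axis points up along the tester
- stand: fixed wooden stand, 55 x 100 x 45 mm high, origin at the centre of its underside; two upright holes 25 mm either side of its middle along its y axis, the tester in one (the -y one), the other empty
- jack_mouth (a point): centre of the mouth of the test jack, level with the flat top of the grey switch housing: an upright round hole 8 mm in diameter, 25 mm deep, with a 2 mm lead-in chamfer. The housing is 56 x 60 mm seen from above and its top is 122 mm above the shelf; it is fixed to the damper box's face that looks to the robot. The top of the closed damper box is 14 mm lower, the handle 36 mm higher
- damper_box: fixed sheet-metal damper box, 180 mm (its x) x 200 mm (its y) x 105 mm high on a flat flange, origin at the centre of its underside; yaw varies. The flap closes its top; a round duct collar sticks out 45 mm on its -y side; the upright quadrant plate stands on its +x end, 97 mm from the middle, and rises to 120 mm above the shaft
- flap_hinge (a point): middle of the hinge shaft of the flap, 108 mm above the shelf, 85 mm from the box's middle on its +y side; the shaft runs along the box's x axis. Axes as the box's: x along the shaft, y away from the flap, z up
- flap_handle (a point): centre of the round bar of the flap's pull handle: a 10 mm steel bar parallel to the shaft, 100 mm clear between its two legs, its centre 50 mm above the flap. When the flap is shut it lies 150 mm from the shaft (on the box's -y side) and 50 mm above it; its axes turn with the flap: x along the bar, y along the flap towards the shaft, z square to the flap
- flap (a joint): angle of the damper flap in rad: 0 shut (level, on top of the box), growing as the free edge on the box's -y side swings up about the shaft; upper stop at 1.4. Flap 168 x 184 mm, 4 mm thick, about 0.55 kg (varies by a quarter or so); it falls shut by its own weight when let go. Its steel needle, on the shaft beyond the quadrant, turns with it and lies along the flap
- pointer (a joint): angle in rad at which the brass set pointer is clamped on the quadrant, same shaft, zero and direction as flap: needle and pointer line up when both joints read the same. Set between 0.5 and 0.95; stiff, stays where it is unless pushed hard
- pointer_tip (a point): inner tip of the brass set pointer, 88 mm from the shaft axis and 103 mm from flap_hinge along the shaft (+x of the box); its brass clamp tab and thumbscrew reach out to 139 mm from the shaft. Its y axis points from the tip to the shaft
- tool_case: bystander: yellow hard-plastic tool case, 290 x 210 x 92 mm, latched, lying flat; origin at the centre of its underside
- anchor_box: bystander: white nylon anchor box with a lid, 84 x 124 x 63 mm; origin at the centre of its underside
- wrench: bystander: chrome wrench, 190 mm long, lying on the shelf; origin under its middle

How it is judged:
By the outcome, as a careful person would: the job done as asked, in the order asked, and still so for the second after the job is handed in, while the arm keeps its last pose, push and grip.
It also fails if it takes over 53 s, if anything falls off the work surface, if the arm or the gripper's body presses on something with over 40 N, if the wrist force passes 120 N, or if a joint passes its speed limit or range.

## Working session

There is one attempt and no reset: what is moved stays moved. The work goes in short steps, each a Python script; the robot and the scene stay as the last script left them, time stands still between calls to the robot, and variables do not carry over. Pictures are saved under pics/ and viewed, and the job is handed in when it is done.

```bash
ls; mkdir -p pics; python3 - <<'E'
from bench import manip
import cv2,numpy as np
for c in ["scene","side","wrist"]:
    p,d=manip.grab_frame(c); cv2.imwrite(f"pics/{c}0.png",p[:,:,::-1]); np.savez(f"pics/{c}0.npz",p=p,d=d,**manip.get_calibration(c))
    for n in ["tester_grip","tester_tip","stand","jack_mouth","damper_box","flap_hinge","flap_handle","pointer_tip","tool_case","anchor_box","wrench"]:
        r=manip.look_for(c,n)
        print(c,n,[(np.round(x["at"],3).tolist(),round(x["confidence"],2)) for x in r[:2]])
print(manip.current_time())
E
```

```text
pics
scene tester_grip [([0.482, 0.315, 0.08], 0.53)]
scene tester_tip [([0.482, 0.31, 0.081], 0.68)]
scene stand [([0.481, 0.343, 0.044], 0.61)]
scene jack_mouth [([0.637, -0.008, 0.099], 0.85), ([0.516, -0.549, 0.089], 0.32)]
scene damper_box [([0.632, -0.006, 0.095], 0.78)]
scene flap_hinge [([0.632, -0.01, 0.092], 0.88), ([0.734, 0.351, 0.065], 0.48)]
scene flap_handle [([0.577, -0.037, 0.112], 0.62)]
scene pointer_tip [([0.675, -0.013, 0.208], 0.63), ([0.576, -0.039, 0.109], 0.63)]
scene tool_case [([0.518, -0.551, 0.092], 0.79)]
scene anchor_box [([0.736, 0.352, 0.062], 0.85), ([0.562, 0.494, 0.005], 0.37)]
scene wrench []
side tester_grip [([0.55, 0.49, 0.01], 0.33)]
side tester_tip [([0.469, 0.317, 0.089], 0.57)]
side stand [([0.462, 0.346, 0.045], 0.66)]
side jack_mouth [([0.56, 0.005, 0.106], 0.73)]
side damper_box [([0.561, 0.009, 0.113], 0.64)]
side flap_hinge [([0.561, 0.001, 0.113], 0.71)]
side flap_handle [([0.58, -0.066, 0.112], 0.69)]
side pointer_tip [([0.47, 0.316, 0.089], 0.65), ([0.672, -0.017, 0.217], 0.54)]
side tool_case [([0.473, -0.53, 0.087], 0.67), ([0.58, -0.064, 0.109], 0.3)]
side anchor_box [([0.711, 0.356, 0.064], 0.83), ([0.468, 0.315, 0.087], 0.46)]
side wrench [([0.551, 0.488, 0.01], 0.8)]
wrist tester_grip []
wrist tester_tip []
wrist stand []
wrist jack_mouth []
wrist damper_box []
wrist flap_hinge []
wrist flap_handle []
wrist pointer_tip []
wrist tool_case []
wrist anchor_box []
wrist wrench []
1.8
```

View pics/scene0.png

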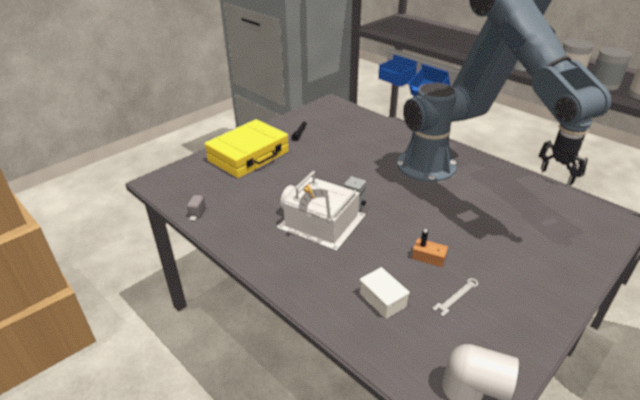

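View pics/side0.png

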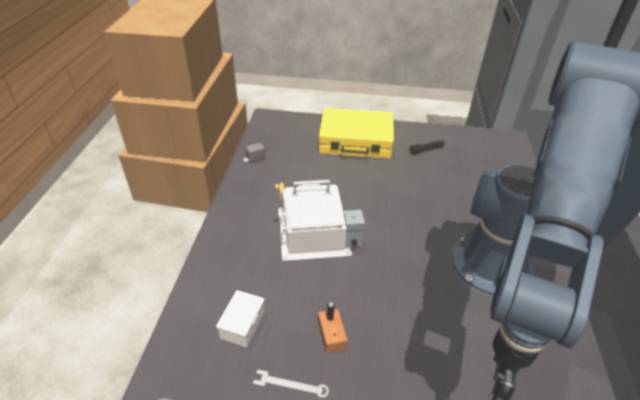

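View pics/wrist0.png

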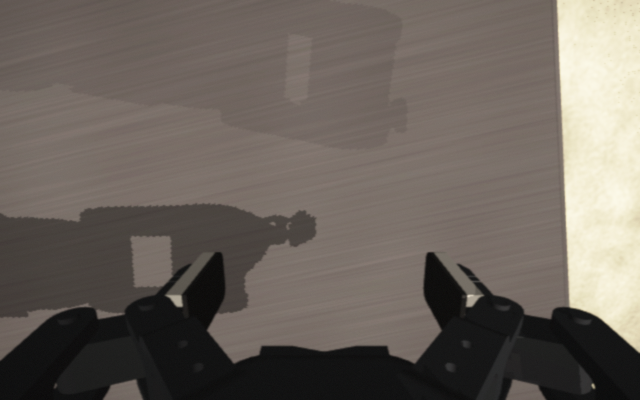

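```bash
python3 - <<'E'
import numpy as np
for c in ["scene","side","wrist"]:
    z=np.load(f"pics/{c}0.npz"); R,t=z['R'],z['t']; print(c,z['camera_matrix'].round(1).tolist(),"pos",(-R.T@t).round(3),"fwd",R[2].round(3), "right",R[0].round(3))
E
```

```text
scene [[478.0, 0.0, 322.4], [0.0, 478.0, 200.0], [0.0, 0.0, 1.0]] pos [1.529 0.89  1.09 ] fwd [-0.572 -0.564 -0.595] right [-0.7    0.714 -0.004]
side [[471.2, 0.0, 310.7], [0.0, 471.2, 203.9], [0.0, 0.0, 1.0]] pos [0.423 1.045 1.133] fwd [ 0.106 -0.731 -0.674] right [-0.989 -0.15   0.007]
wrist [[332.3, 0.0, 323.9], [0.0, 332.3, 202.5], [0.0, 0.0, 1.0]] pos [0.058 0.549 0.374] fwd [ 0.252 -0.057 -0.966] right [0.222 0.975 0.   ]
```

```bash
cat > h.py <<'E'
import numpy as np,cv2
def load(n):
    z=np.load(f"pics/{n}.npz"); return {k:z[k] for k in z}
def cloud(z):
    K,R,t=z['camera_matrix'],z['R'],z['t']; d=z['d']; v,u=np.mgrid[:d.shape[0],:d.shape[1]]
    P=np.stack([(u-K[0,2])/K[0,0]*d,(v-K[1,2])/K[1,1]*d,d],-1)
    X=(P-t)@R; X[d<=0]=np.nan; return X
def proj(z,X):
    c=z['R']@np.asarray(X).T+z['t'][:,None] if np.ndim(X)>1 else z['R']@X+z['t']
    K=z['camera_matrix']; return (K[0,0]*c[0]/c[2]+K[0,2],K[1,1]*c[1]/c[2]+K[1,2])
def snap(manip,c,name):
    cal=manip.get_calibration(c); p,d=manip.grab_frame(c)
    cv2.imwrite(f"pics/{name}.png",p[:,:,::-1]); np.savez(f"pics/{name}.npz",p=p,d=d,**cal)
E
python3 - <<'E'
from h import *
for c,(a,b,w,h) in dict(scene0=(260,160,130,110),side0=(240,160,150,110)).items():
    z=load(c); X=cloud(z)
    im=cv2.resize(z['p'][b:b+h,a:a+w,::-1],None,fx=5,fy=5,interpolation=cv2.INTER_CUBIC); cv2.imwrite(f"pics/{c}crop.png",im)
z=load("side0");X=cloud(z)
m=(X[...,2]>.1)&(X[...,2]<.116)&(X[...,0]>.4)&(X[...,0]<.8)&(abs(X[...,1])<.2)
pts=X[m]; print(len(pts)); print(cv2.minAreaRect(pts[:,:2].astype(np.float32)))
m=(X[...,2]>.117)&(X[...,2]<.127)&(X[...,0]>.4)&(X[...,0]<.6)&(abs(X[...,1])<.2)
pts=X[m]; print(len(pts)); print(cv2.minAreaRect(pts[:,:2].astype(np.float32)),np.median(pts,0))
m=(X[...,2]>.04)&(X[...,2]<.05)&(X[...,0]>.4)&(X[...,0]<.6)&(abs(X[...,1]-.33)<.1)
pts=X[m]; print(len(pts)); print(cv2.minAreaRect(pts[:,:2].astype(np.float32)),np.median(pts,0))
E
```

```text
2490
((0.5576682090759277, -0.06638269126415253), (0.24938207864761353, 0.22844529151916504), 14.7080078125)
261
((0.46783846616744995, -0.06284891813993454), (0.0680137425661087, 0.18201588094234467), 27.46261978149414) [ 0.44318356 -0.01351645  0.12127915]
609
((0.4667039215564728, 0.33301517367362976), (0.055379994213581085, 0.10356737673282623), 20.529457092285156) [0.46335866 0.34026145 0.04477522]
```

View pics/scene0crop.png

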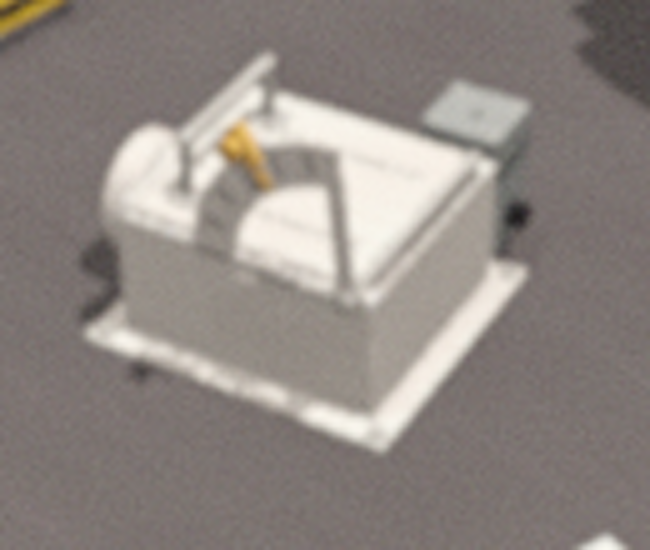

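View pics/side0crop.png

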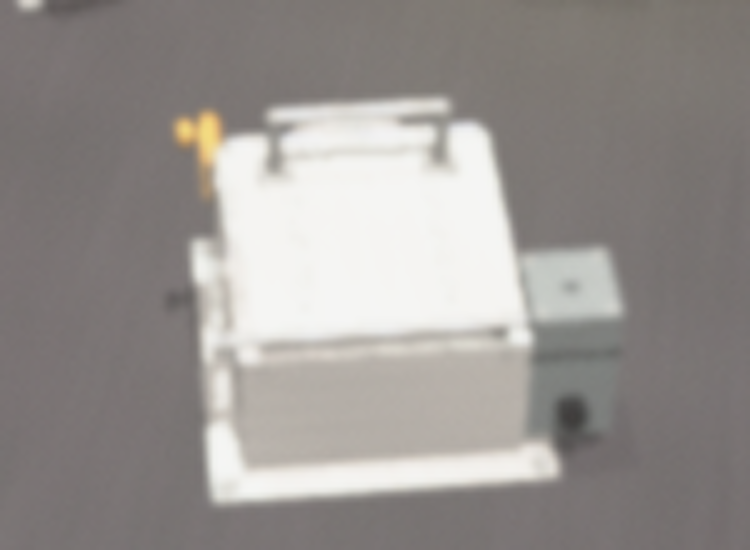

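```bash
cat >> h.py <<'E'
def down(a):
    """tool pointing down, camera 'up' (tool offset) direction: horizontal heading a"""
    x=np.array([0,0,-1.]); f=np.array([np.cos(a),np.sin(a),0]) 
    return x,f
E
python3 - <<'E'
from bench import manip
from h import *
R=manip.current_tcp_rot();p=manip.current_ee_pos();print(np.round(R,3).tolist(),np.round(p,4))
z=manip.get_calibration("wrist")
cp=-z['R'].T@z['t']; print("cam in tool",(R.T@(cp-p)).round(4)); print("cam axes in tool rows",(z['R']@R).round(3).tolist())
np.savez("camtool.npz",p=R.T@(cp-p),R=z['R']@R)
# candidate look poses
def Rd(a):  # jaw y dir heading a
    x=np.array([0,0,-1.]);y=np.array([np.cos(a),np.sin(a),0]);return np.stack([x,y,np.cross(x,y)],1)
for pos in [(.55,.0,.30),(.48,.31,.066),(.443,-.0135,.143)]:
  for a in np.radians([-180,-135,-90,-45,0,45,90,135]):
    q=manip.inverse_kinematics(pos,Rd(a)); print(pos,round(np.degrees(a)),None if q is None else np.round(q,2), (Rd(a)@(R.T@(cp-p))).round(3))
print(manip.current_time())
E
```

```text
[[0.0, 0.221, 0.975], [-0.0, 0.975, -0.221], [-1.0, -0.0, 0.0]] [0.1215 0.5364 0.2313]
cam in tool [-0.143  -0.0012 -0.0644]
cam axes in tool rows [[-0.0, 1.0, 0.001], [-0.259, -0.001, 0.966], [0.966, -0.0, 0.259]]
(0.55, 0.0, 0.3) -180 None [ 0.001 -0.064  0.143]
(0.55, 0.0, 0.3) -135 [-0.08  0.29  1.56 -0.    1.29  2.27] [ 0.046 -0.045  0.143]
(0.55, 0.0, 0.3) -90 [-0.08  0.29  1.56 -0.    1.29  1.49] [0.064 0.001 0.143]
(0.55, 0.0, 0.3) -45 [-0.08  0.29  1.56 -0.    1.29  0.7 ] [0.045 0.046 0.143]
(0.55, 0.0, 0.3) 0 [-0.08  0.29  1.56 -0.    1.29 -0.08] [-0.001  0.064  0.143]
(0.55, 0.0, 0.3) 45 [-0.08  0.29  1.56 -0.    1.29 -0.87] [-0.046  0.045  0.143]
(0.55, 0.0, 0.3) 90 [-0.08  0.29  1.56 -0.    1.29 -1.66] [-0.064 -0.001  0.143]
(0.55, 0.0, 0.3) 135 [-0.08  0.29  1.56 -0.    1.29 -2.44] [-0.045 -0.046  0.143]
(0.48, 0.31, 0.066) -180 [ 0.49  0.61  1.72 -0.    0.82 -2.65] [ 0.001 -0.064  0.143]
(0.48, 0.31, 0.066) -135 [ 0.49  0.61  1.72 -0.    0.82  2.85] [ 0.046 -0.045  0.143]
(0.48, 0.31, 0.066) -90 [ 0.49  0.61  1.72 -0.    0.82  2.06] [0.064 0.001 0.143]
(0.48, 0.31, 0.0
[... 376 characters left out ...]
6] [-0.045 -0.046  0.143]
(0.443, -0.0135, 0.143) -180 None [ 0.001 -0.064  0.143]
(0.443, -0.0135, 0.143) -135 [-0.14  0.29  2.   -0.    0.85  2.22] [ 0.046 -0.045  0.143]
(0.443, -0.0135, 0.143) -90 [-0.14  0.29  2.   -0.    0.85  1.44] [0.064 0.001 0.143]
(0.443, -0.0135, 0.143) -45 [-0.14  0.29  2.   -0.    0.85  0.65] [0.045 0.046 0.143]
(0.443, -0.0135, 0.143) 0 [-0.14  0.29  2.   -0.    0.85 -0.14] [-0.001  0.064  0.143]
(0.443, -0.0135, 0.143) 45 [-0.14  0.29  2.   -0.    0.85 -0.92] [-0.046  0.045  0.143]
(0.443, -0.0135, 0.143) 90 [-0.14  0.29  2.   -0.    0.85 -1.71] [-0.064 -0.001  0.143]
(0.443, -0.0135, 0.143) 135 [-0.14  0.29  2.   -0.    0.85 -2.49] [-0.045 -0.046  0.143]
1.8
```

```bash
cat >> h.py <<'E'
def Rd(a):  # tool down, jaw y dir heading a; camera offset at heading a+90deg
    x=np.array([0,0,-1.]);y=np.array([np.cos(a),np.sin(a),0]);return np.stack([x,y,np.cross(x,y)],1)
E
python3 - <<'E'
from bench import manip
from h import *
manip.move_ptp((.57,.07,.32),Rd(np.radians(8)))
print(manip.current_time()); snap(manip,"wrist","w1")
for n in ["jack_mouth","flap_handle","flap_hinge","pointer_tip","damper_box"]:
    print(n,[(np.round(x["at"],4).tolist(),round(x["confidence"],2)) for x in manip.look_for("wrist",n)[:2]])
print(manip.current_time())
E
```

```text
4.125
jack_mouth [([0.5682, -0.0115, 0.1077], 0.59)]
flap_handle [([0.5747, -0.0445, 0.1094], 0.66)]
flap_hinge [([0.5707, -0.0144, 0.1097], 0.57)]
pointer_tip [([0.6679, -0.0152, 0.2149], 0.59)]
damper_box [([0.5693, -0.0139, 0.1098], 0.92)]
4.425
```

View pics/w1.png

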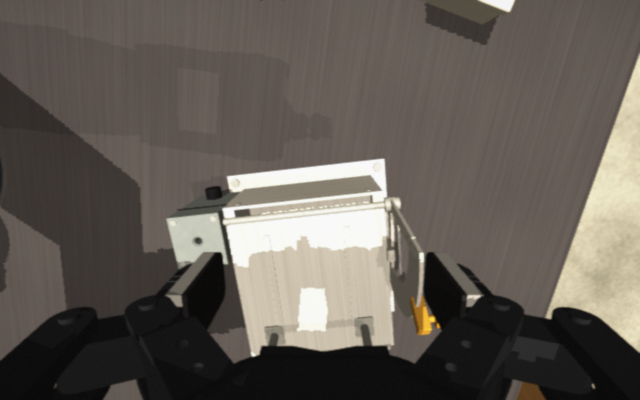

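```bash
python3 - <<'E'
from h import *
z=load("w1"); X=cloud(z)
def at(u,v): return X[v-1:v+2,u-1:u+2].reshape(-1,3).mean(0).round(4)
for n,(u,v) in dict(housing1=(180,225),housing2=(190,255),flapA=(260,270),flapB=(360,270),leg1=(272,335),shaftL=(235,219),shaftR=(375,206),ptr=(425,318),tip=(417,302)).items(): print(n,at(u,v))
# jack: plane z=.122 at pixel
def ray(u,v,h):
    K,R,t=z['camera_matrix'],z['R'],z['t']; c=-R.T@t; d=R.T@np.array([(u-K[0,2])/K[0,0],(v-K[1,2])/K[1,1],1]); return c+d*(h-c[2])/d[2]
g=cv2.cvtColor(z['p'],cv2.COLOR_RGB2GRAY); sub=g[230:252,186:212].astype(float)
print(g[232:250:2,188:212:2])
w=np.clip(110-sub,0,None); vv,uu=np.mgrid[230:252,186:212]; u,v=(w*uu).sum()/w.sum(),(w*vv).sum()/w.sum(); print("jack px",u,v,ray(u,v,.122))
hs=cv2.cvtColor(z['p'],cv2.COLOR_RGB2HSV)
m=(hs[...,0]>12)&(hs[...,0]<28)&(hs[...,1]>150)&(hs[...,2]>120); m[:250]=0;m[350:]=0;m[:,:390]=0;m[:,455:]=0
P=X[m]; v,u=np.nonzero(m); print(len(P))
for a,b,p in sorted(zip(v,u,P.round(3).tolist()))[::8]: print(a,b,p)
for c,(a,b,w,h,f) in dict(w1=(160,190,300,170,2.6)).items():
    im=cv2.resize(z['p'][b:b+h,a:a+w,::-1],None,fx=f,fy=f,interpolation=cv2.INTER_CUBIC); cv2.imwrite(f"pics/{c}crop.png",im)
E
```

```text
housing1 [nan nan nan]
housing2 [ 0.4356 -0.0364  0.1221]
flapA [ 0.5124 -0.0498  0.1104]
flapB [ 0.6273 -0.0336  0.1106]
leg1 [ 0.5354 -0.1294  0.1175]
shaftL [0.4795 0.0086 0.1115]
shaftR [0.6305 0.0451 0.1121]
ptr [ 0.6695 -0.0197  0.216 ]
tip [ 0.6614 -0.0083  0.2116]
[[201 200 198 197 199 201 201 200 199 200 200 201]
 [202 200 198 196 199 199 200 200 200 200 200 200]
 [201 200 197 190 179 176 193 200 201 199 199 199]
 [198 198 189 140  85  70 120 183 199 199 198 199]
 [198 197 171 115  56  59  76 155 197 198 197 198]
 [198 197 175 140  81  67  86 150 197 199 199 198]
 [199 198 194 172 157 136 149 182 198 200 200 200]
 [199 200 201 198 187 184 187 199 201 200 200 199]
 [199 200 201 203 200 199 199 198 198 196 198 199]]
jack px 197.62222222222223 240.22844444444445 [ 0.44316033 -0.01771595  0.122     ]
471
297 412 [0.66, -0.01, 0.2]
299 422 [0.669, -0.01, 0.203]
301 421 [0.668, -0.011, 0.204]
302 423 [0.669, -0.011, 0.206]
304 413 [0.661, -0.014, 0.205]
305 420 [0.667, -0.014, 0.207]
306 421 [0.667, -0.013, 0.208]
307 417 [0.664, -0.015, 0.208]
307 425 [0.67, -0.013, 0.209]
308 42
[... 821 characters left out ...]
322 419 [0.664, -0.023, 0.218]
322 427 [0.671, -0.021, 0.219]
323 417 [0.663, -0.024, 0.218]
323 425 [0.669, -0.022, 0.22]
324 419 [0.664, -0.024, 0.22]
324 427 [0.67, -0.022, 0.22]
325 419 [0.664, -0.025, 0.22]
325 427 [0.67, -0.023, 0.221]
326 418 [0.663, -0.025, 0.221]
326 426 [0.67, -0.024, 0.221]
326 439 [0.614, 0.065, 0.356]
327 425 [0.669, -0.025, 0.221]
327 437 [0.681, -0.025, 0.218]
328 424 [0.668, -0.025, 0.223]
329 419 [0.664, -0.026, 0.223]
329 427 [0.67, -0.025, 0.224]
330 422 [0.666, -0.027, 0.223]
330 430 [0.674, -0.027, 0.222]
331 425 [0.67, -0.029, 0.221]
332 420 [0.667, -0.031, 0.22]
332 428 [0.674, -0.031, 0.219]
333 423 [0.67, -0.033, 0.218]
334 419 [0.668, -0.036, 0.216]
```

View pics/w1crop.png

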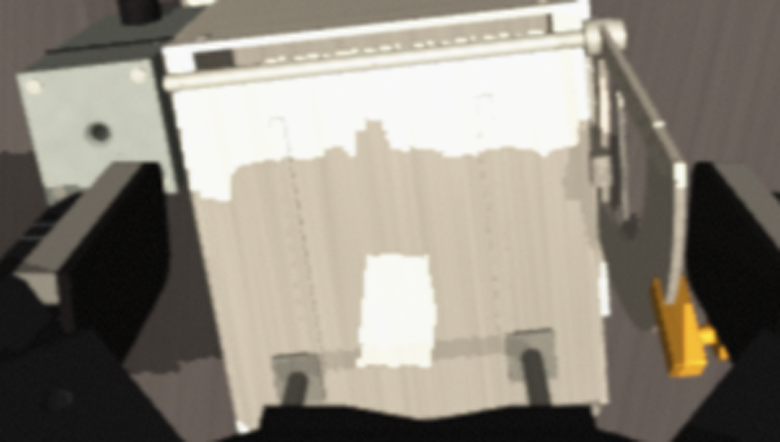

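```bash
python3 - <<'E'
from h import *
z=load("w1"); X=cloud(z)
def ray(u,v,h):
    K,R,t=z['camera_matrix'],z['R'],z['t']; c=-R.T@t; d=R.T@np.array([(u-K[0,2])/K[0,0],(v-K[1,2])/K[1,1],1]); return c+d*(h-c[2])/d[2]
A=ray(223.5,221.5,.112);B=ray(385,206,.112); print("shaft",A,B,np.degrees(np.arctan2(*(B-A)[1::-1])))
# flap edges in crop px
def cp(u,v,h): return ray(u/2.6+160,v/2.6+190,h)
L0,L1=cp(175,95,.11),cp(238,420,.11); R0,R1=cp(590,55,.11),cp(606,405,.11)
print(L0,L1,R0,R1); 
for a,b in((L0,L1),(R0,R1)): print(np.degrees(np.arctan2(*(b-a)[1::-1]))+90, np.linalg.norm(b-a))
# flange back corners
F0,F1=ray(228,178,.003),ray(384,160,.003); print("flange",F0,F1,np.degrees(np.arctan2(*(F1-F0)[1::-1])))
# ridge height profile along y at x ~0.56
for u in (270,300,340):
    print([ (round(float(X[v,u,1]),3),round(float(X[v,u,2]),4)) for v in range(200,232,2)])
E
```

```text
shaft [0.46718254 0.00409972 0.112     ] [0.64135504 0.0466243  0.112     ] 13.720463106729515
[ 0.47124217 -0.00198594  0.11      ] [ 0.51195471 -0.16255693  0.11      ] [0.64502559 0.0405985  0.11      ] [ 0.68535518 -0.12974814  0.11      ]
14.227441168912577 0.16565190702168028
13.319540584145358 0.17505556724577118
flange [0.44026048 0.02896602 0.003     ] [0.65257653 0.08441026 0.003     ] 14.635387749402653
[(0.031, 0.0932), (0.031, 0.1036), (0.029, 0.1053), (-0.003, 0.0034), (-0.007, 0.0019), (-0.01, 0.0028), (-0.012, 0.0045), (0.02, 0.1117), (0.017, 0.1108), (0.016, 0.1135), (0.012, 0.1104), (0.011, 0.1116), (nan, nan), (0.006, 0.1112), (0.003, 0.1097), (0.002, 0.1127)]
[(0.039, 0.105), (0.036, 0.1055), (0.006, 0.0032), (0.003, 0.0042), (-0.0, 0.0037), (0.028, 0.1097), (0.027, 0.1121), (0.025, 0.1141), (0.022, 0.1111), (0.019, 0.1104), (0.017, 0.1091), (0.014, 0.1085), (0.013, 0.1108), (0.01, 0.1113), (0.008, 0.1102), (0.005, 0.1101)]
[(0.02, 0.0045), (0.016, 0.003), (0.014, 0.0044), (0.039, 0.1105), (0.038, 0.1121), (0.035, 0.1126), (0.033, 0.1113), (0.03, 0.1105), (0.028, 0.1102), (0.026, 0.1104), (0.024, 0.1119), (0.021, 0.1094), (0.019, 0.1104), (0.016, 0.1106), (0.014, 0.1103), (0.012, 0.1111)]
```

```bash
cat >> h.py <<'E'
YAW=np.radians(14.); ex=np.array([np.cos(YAW),np.sin(YAW),0]); ey=np.array([-np.sin(YAW),np.cos(YAW),0]); ez=np.array([0,0,1.])
H=.544*ex-.110*ey+.108*ez
CT=np.load("camtool.npz")
def Rtilt(t):
    x=-np.cos(t)*ez-np.sin(t)*ex; y=-ey; return np.stack([x,y,np.cross(x,y)],1)
E
python3 - <<'E'
from bench import manip
from h import *
tgt=H+.10*ex-.045*ey+.04*ez; print(H,tgt)
for t in (0,15,30,45,60):
  R=Rtilt(np.radians(t)); fwd=R@CT['R'][2]
  for d in (.22,.26,.3):
    tcp=tgt-d*fwd-R@CT['p']; q=manip.inverse_kinematics(tcp,R)
    print(t,d,tcp.round(3),fwd.round(2),None if q is None else q.round(2))
E
```

```text
[0.55445228 0.02487298 0.108     ] [0.66236834 0.00540186 0.148     ]
0 0.22 [0.655 0.002 0.217] [-0.25 -0.06 -0.97] [-0.07  0.56  1.37 -0.    1.22  1.26]
0 0.26 [0.665 0.005 0.256] [-0.25 -0.06 -0.97] [-0.06  0.54  1.29 -0.    1.3   1.26]
0 0.3 [0.675 0.007 0.295] [-0.25 -0.06 -0.97] [-0.06  0.54  1.21 -0.    1.39  1.27]
15 0.22 [0.673 0.007 0.217] [-0.49 -0.12 -0.87] [-0.03  0.73  1.09 -0.07  1.57  1.3 ]
15 0.26 [0.692 0.012 0.252] [-0.49 -0.12 -0.87] [-0.02  0.75  0.98 -0.07  1.67  1.3 ]
15 0.3 [0.712 0.017 0.286] [-0.49 -0.12 -0.87] [-0.02  0.78  0.84 -0.07  1.77  1.3 ]
30 0.22 [0.69  0.011 0.212] [-0.69 -0.17 -0.71] [-0.    0.93  0.79 -0.13  1.93  1.31]
30 0.26 [0.718 0.018 0.24 ] [-0.69 -0.17 -0.71] [ 0.    1.    0.6  -0.13  2.05  1.3 ]
30 0.3 [0.745 0.025 0.268] [-0.69 -0.17 -0.71] [ 0.01  1.1   0.33 -0.14  2.21  1.28]
45 0.22 [0.705 0.015 0.202] [-0.84 -0.21 -0.5 ] [ 0.02  1.18  0.41 -0.22  2.3   1.26]
45 0.26 [0.739 0.023 0.222] [-0.84 -0.21 -0.5 ] None
45 0.3 [0.772 0.032 0.242] [-0.84 -0.21 -0.5 ] None
60 0.22 [0.717 0.018 0.189] [-0.94 -0.23 -0.26] None
60 0.26 [0.755 0.027 0.2  ] [-0.94 -0.23 -0.26] None
60 0.3 [0.792 0.037 0.21 ] [-0.94 -0.23 -0.26] None
```

```bash
python3 - <<'E'
from bench import manip
from h import *
tgt=H+.10*ex-.045*ey+.04*ez; R=Rtilt(np.radians(30)); fwd=R@CT['R'][2]
tcp=tgt-.265*fwd-R@CT['p']
manip.move_ptp(tcp,R)
snap(manip,"wrist","w2"); print(manip.current_time(),np.abs(manip.current_force()).max())
E
```

```text
5.7333 0.8502871134561358
```

View pics/w2.png

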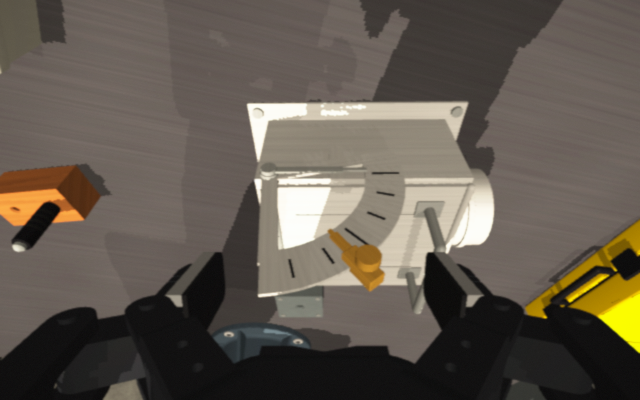

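```bash
python3 - <<'E'
from h import *
z=load("w2"); X=cloud(z)
im=cv2.resize(z['p'][150:310,240:440,::-1],None,fx=4,fy=4,interpolation=cv2.INTER_CUBIC); cv2.imwrite("pics/w2crop.png",im)
def at(u,v): return np.nanmedian(X[v-1:v+2,u-1:u+2].reshape(-1,3),0)
for n,(u,v) in dict(shaft=(268,172),needle=(300,171),needle2=(340,170),ptr1=(338,238),ptr2=(346,246),screw=(369,256),plate=(390,200),plate2=(330,262),handle=(436,240),bar2=(418,300),jack=(300,306)).items():
    P=at(u,v); d=P-H; print(n,P.round(4),"box rel hinge",np.round([d@ex,d@ey,d[2]],4))
E
```

```text
shaft [0.656  0.051  0.1145] box rel hinge [0.1049 0.0008 0.0065]
needle [0.6614 0.0242 0.1115] box rel hinge [ 0.1036 -0.0265  0.0035]
needle2 [ 0.67   -0.0094  0.1104] box rel hinge [ 0.1038 -0.0612  0.0024]
ptr1 [ 0.6689 -0.0057  0.1862] box rel hinge [ 0.1037 -0.0574  0.0782]
ptr2 [ 0.6703 -0.011   0.1936] box rel hinge [ 0.1038 -0.0629  0.0856]
screw [ 0.6868 -0.0199  0.2122] box rel hinge [ 0.1176 -0.0755  0.1042]
plate [ 0.6744 -0.0494  0.1423] box rel hinge [ 0.0984 -0.1011  0.0343]
plate2 [ 0.662  -0.0015  0.2031] box rel hinge [ 0.098  -0.0516  0.0951]
handle [ 0.6471 -0.102   0.1524] box rel hinge [ 0.0592 -0.1455  0.0444]
bar2 [ 0.5615 -0.1233  0.1615] box rel hinge [-0.029  -0.1455  0.0535]
jack [ 0.4396 -0.0197  0.1187] box rel hinge [-0.1222 -0.0155  0.0107]
```

View pics/w2crop.png

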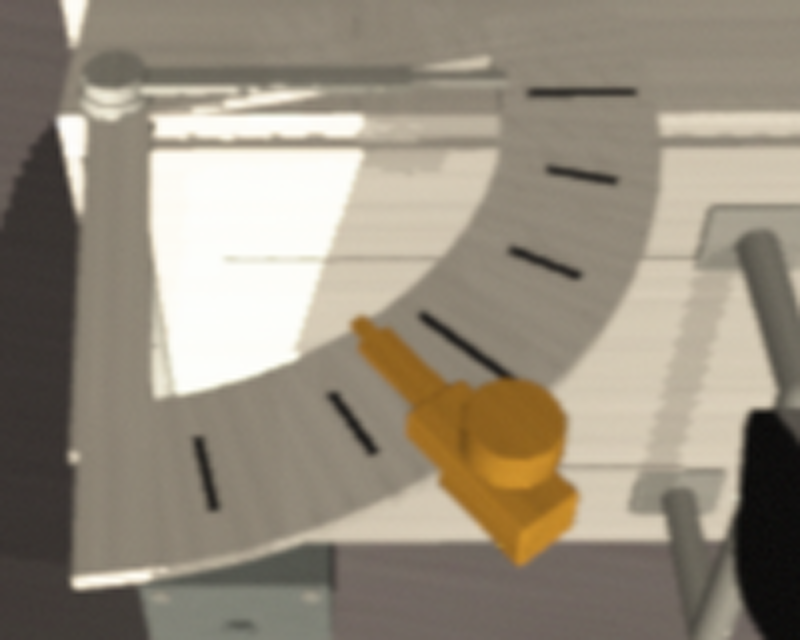

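```bash
python3 - <<'E'
from h import *
z=load("w2")
K,R,t=z['camera_matrix'],z['R'],z['t']; c=-R.T@t
def pl(u,v,x):
    u=240+u/4;v=150+v/4
    d=R.T@np.array([(u-K[0,2])/K[0,0],(v-K[1,2])/K[1,1],1]); P=c+d*((H+x*ex-c)@ex)/(d@ex); D=P-H; return np.array([-(D@ey),D[2]])
def rep(n,a,b,x):
    A=pl(*a,x);B=pl(*b,x); print(n,A.round(4),B.round(4),"r",np.hypot(*A).round(4),np.hypot(*B).round(4),"angA %.3f angB %.3f dir %.3f"%(np.arctan2(A[1],A[0]),np.arctan2(B[1],B[0]),np.arctan2(*(B-A)[::-1])))
rep("needle",(150,76),(505,79),.104)
rep("ptr tip/blade",(362,326),(432,396),.104)
rep("ptr tip/end",(362,326),(520,555),.104)
for a,b in [((528,93),(636,92)),((548,169),(618,182)),((510,249),(580,276)),((421,315),(511,378)),((332,393),(376,453)),((197,436),(214,510))]: rep("tick",a,b,.0985)
print(pl(112,78,.104),pl(114,95,.0985))
g=z['p'];
E
```

```text
needle [0.0068 0.0015] [0.0842 0.0024] r 0.0069 0.0842 angA 0.213 angB 0.029 dir 0.013
ptr tip/blade [0.052  0.0726] [0.0639 0.0883] r 0.0894 0.109 angA 0.949 angB 0.945 dir 0.925
ptr tip/end [0.052  0.0726] [0.076  0.1191] r 0.0894 0.1413 angA 0.949 angB 1.003 dir 1.095
tick [0.0899 0.0006] [0.1139 0.0002] r 0.0899 0.1139 angA 0.006 angB 0.002 dir -0.015
tick [0.0916 0.0253] [0.1056 0.0292] r 0.095 0.1095 angA 0.269 angB 0.270 dir 0.273
tick [0.0815 0.0483] [0.0943 0.0554] r 0.0947 0.1094 angA 0.535 angB 0.531 dir 0.510
tick [0.0633 0.0653] [0.0787 0.0801] r 0.0909 0.1123 angA 0.801 angB 0.794 dir 0.765
tick [0.0467 0.0835] [0.0542 0.0963] r 0.0957 0.1105 angA 1.061 angB 1.058 dir 1.037
tick [0.0234 0.0928] [0.0273 0.1075] r 0.0957 0.1109 angA 1.324 angB 1.322 dir 1.313
[-0.00145361  0.00215647] [-0.00175951  0.00132646]
```

```bash
python3 - <<'E'
from bench import manip
from h import *
a=YAW
manip.move_ptp((.6,.15,.34),Rd(a))
manip.move_ptp((.477,.305,.20),Rd(a))
snap(manip,"wrist","w3"); print(manip.current_time(),manip.current_ee_pos())
for n in ["tester_grip","tester_tip","stand"]:
    print(n,[(np.round(x["at"],4).tolist(),round(x["confidence"],2)) for x in manip.look_for("wrist",n)[:2]])
E
```

```text
7.9833 [0.47845633 0.30451125 0.20091344]
tester_grip [([0.6876, 0.3368, 0.0619], 0.62)]
tester_tip [([0.4761, 0.3115, 0.1033], 0.75)]
stand [([0.4634, 0.3376, 0.0433], 0.77)]
```

View pics/w3.png

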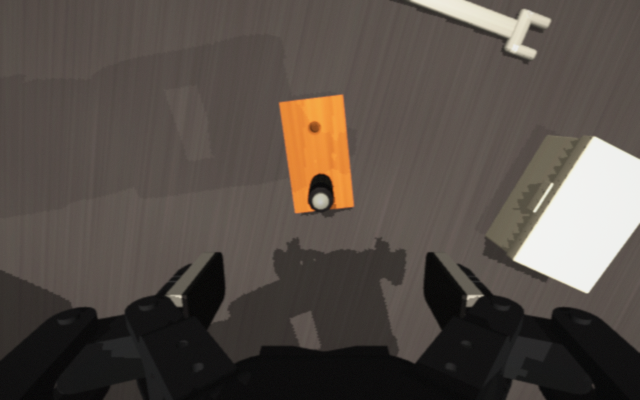

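```bash
python3 - <<'E'
from h import *
z=load("w3"); K,R,t=z['camera_matrix'],z['R'],z['t']; c=-R.T@t
def ray(u,v,h):
    d=R.T@np.array([(u-K[0,2])/K[0,0],(v-K[1,2])/K[1,1],1]); return (c+d*(h-c[2])/d[2])[:2]
g=cv2.cvtColor(z['p'],cv2.COLOR_RGB2GRAY)
im=cv2.resize(z['p'][80:230,260:370,::-1],None,fx=5,fy=5,interpolation=cv2.INTER_CUBIC); cv2.imwrite("pics/w3crop.png",im)
print("lamp top",ray(321,201,.111)); print("hole",ray(314.5,127.5,.045))
C=np.array([ray(*p,.045) for p in [(279,102),(343,95),(353,207),(295,213)]]); print(C,C.mean(0))
e=(C[0]+C[1]-C[2]-C[3]); e/=np.linalg.norm(e); print("stand ey",e, "tester via stand",C.mean(0)-.025*e,"hole pred",C.mean(0)+.025*e)
X=cloud(z); m=(X[...,2]>.098)&(X[...,2]<.108)&(abs(X[...,0]-.476)<.03)&(abs(X[...,1]-.311)<.03); print(np.nanmean(X[m],0),m.sum(),cv2.minEnclosingCircle(X[m][:,:2].astype(np.float32)))
E
```

```text
lamp top [0.4759402  0.30689831]
hole [0.45825596 0.35342556]
[[0.42358778 0.36692321]
 [0.47561906 0.38573213]
 [0.51009178 0.29155292]
 [0.45876728 0.27285768]] [0.46701648 0.32926648]
stand ey [-0.34701615  0.93785915] tester via stand [0.47569188 0.30582   ] hole pred [0.45834107 0.35271296]
[0.47462262 0.30821416 0.10481762] 359 ((0.4751555919647217, 0.30649054050445557), 0.010038691572844982)
```

View pics/w3crop.png

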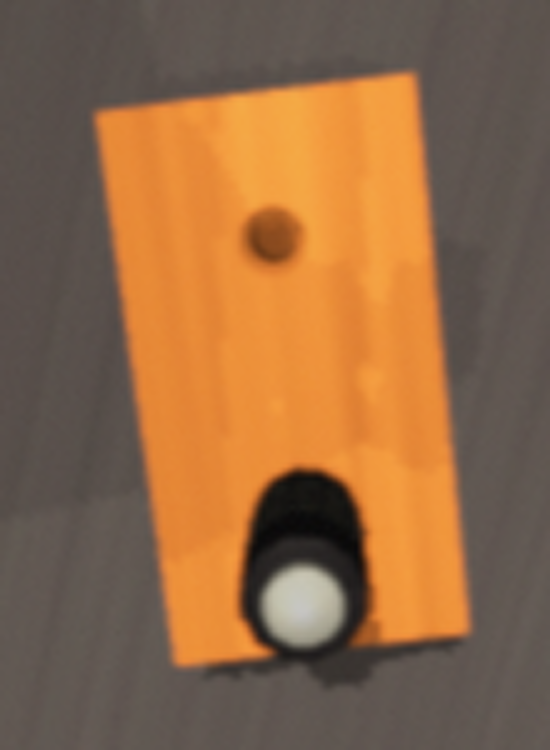

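```bash
python3 - <<'E'
from bench import manip
from h import *
manip.move_l((.4756,.3065,.065),max_speed=.15)
print(manip.current_ee_pos(),manip.current_force().round(2))
manip.set_gripper(0.0,40)
print(manip.current_grip_width(),manip.current_force().round(2),manip.current_ee_pos(),manip.current_time())
manip.move_l((.4756,.3065,.20),max_speed=.15)
print(manip.current_grip_width(),manip.current_force().round(2),manip.current_ee_pos(),manip.current_time())
snap(manip,"wrist","w4")
E
```

```text
[0.47610766 0.3067298  0.06581423] [ 0.27 -0.23  0.01]
0.2242225684391595 [-0.54 -0.78  3.8 ] [0.4756699  0.3065599  0.06520146] 9.8
0.22266791519751652 [-0.37 -0.76 -0.81] [0.47519343 0.30625998 0.19905311] 10.85
```

View pics/w4.png

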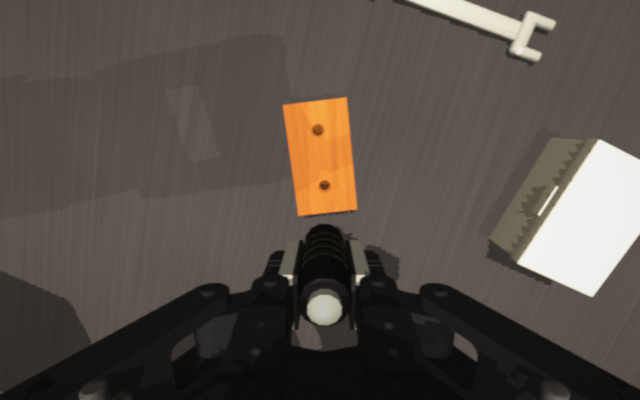

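```bash
python3 - <<'E'
from h import *
z=load("w4"); K,R,t=z['camera_matrix'],z['R'],z['t']; c=-R.T@t
def ray(u,v,h):
    d=R.T@np.array([(u-K[0,2])/K[0,0],(v-K[1,2])/K[1,1],1]); return (c+d*(h-c[2])/d[2])[:2]
p=np.array([.47519343,.30625998,.19905311]); off=.1338+.0005  # lifted by
print("lamp", ray(324,308,.111+.134)-p[:2])
for h in (.112,.105,.045,.023): print(h,proj(z,p*[1,1,0]+ez*(h+.134)), proj(z,p*[1,1,0]+ez*(h+.134)+.01*ey))
im=cv2.resize(z['p'][190:340,270:380,::-1],None,fx=5,fy=5,interpolation=cv2.INTER_CUBIC); cv2.imwrite("pics/w4crop.png",im)
E
```

```text
lamp [-0.00025083  0.00172495]
0.112 (np.float64(323.4747714725723), np.float64(314.3811741293423)) (np.float64(323.43704469840463), np.float64(287.0006569580747))
0.105 (np.float64(323.5091083720068), np.float64(302.68330577860286)) (np.float64(323.4744122702927), np.float64(276.66862711535964))
0.045 (np.float64(323.6939358976481), np.float64(239.71640724841384)) (np.float64(323.6737577807578), np.float64(221.55014713234232))
0.023 (np.float64(323.73420930160853), np.float64(225.99609512584573)) (np.float64(323.71679703844126), np.float64(209.64991191976202))
```

View pics/w4crop.png

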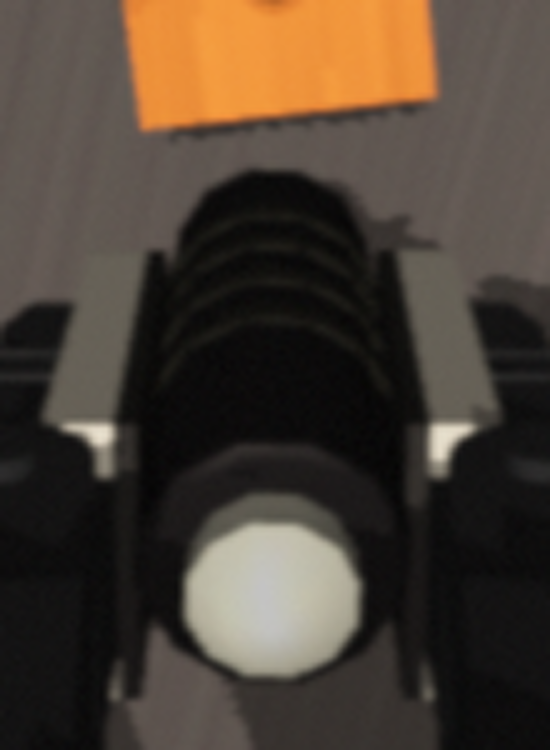

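```bash
python3 - <<'E'
from bench import manip
from h import *
J=np.array([.4432,-.0177]); P=J+[0,0]-.012*ey[:2]
manip.move_ptp((*P,.25),Rd(YAW)); manip.dwell(.15)
snap(manip,"wrist","w5"); print(manip.current_time(),manip.current_ee_pos())
z=load("w5"); K,R,t=z['camera_matrix'],z['R'],z['t']; c=-R.T@t
im=cv2.resize(z['p'][100:300,220:440,::-1],None,fx=3,fy=3,interpolation=cv2.INTER_CUBIC); cv2.imwrite("pics/w5crop.png",im)
E
```

```text
12.3833 [ 0.44625789 -0.02870052  0.2498012 ]
```

View pics/w5crop.png

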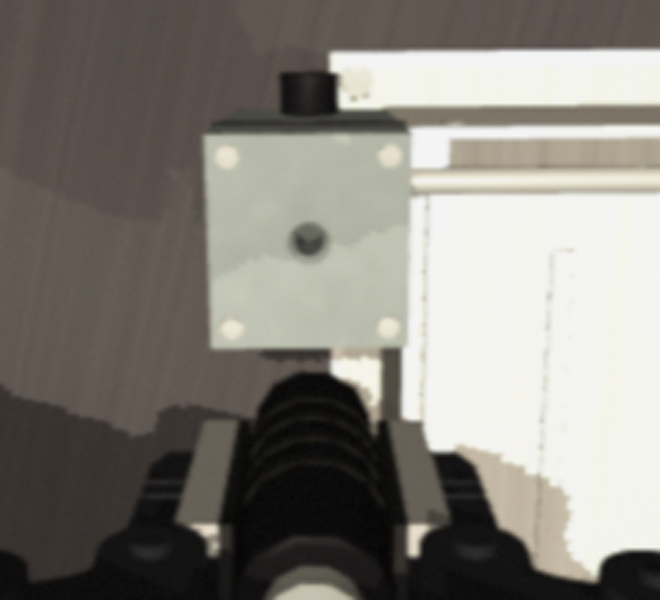

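```bash
python3 - <<'E'
from h import *
def mk(n):
    z=load(n); K,R,t=z['camera_matrix'],z['R'],z['t']; c=-R.T@t
    def ray(u,v,h):
        d=R.T@np.array([(u-K[0,2])/K[0,0],(v-K[1,2])/K[1,1],1]); return (c+d*(h-c[2])/d[2])[:2]
    return z,ray
z,ray=mk("w5"); J=ray(323,179.7,.122); print("jack",J,"shaft pt",ray(220+530/3,100+181/3,.112),"rel",J@ex[:2],J@ey[:2])
s=ray(220+530/3,100+181/3,.112); print("shaft ey",s@ey[:2], "flange edge", ray(220+500/3,100+50/3,.003)@ey[:2])
C=np.array([ray(220+a/3,100+b/3,.122) for a,b in [(205,136),(409,131),(406,348),(212,349)]]); print(C,C.mean(0),C@ex[:2],C@ey[:2])
z,ray=mk("w2"); print("jack w2",ray(300,307,.122))
E
```

```text
jack [ 0.44315057 -0.01806703] shaft pt [0.50006258 0.01130215] rel 0.4256162938262158 -0.12473818471584763
shaft ey -0.11000965718856992 flange edge -0.0750778252584927
[[ 0.40921635  0.00249763]
 [ 0.46207587  0.01706582]
 [ 0.4775106  -0.04192266]
 [ 0.4240655  -0.05556435]] [ 0.44321708 -0.01948089] [0.3976651  0.45247884 0.45318448 0.39802671] [-0.09657496 -0.09522737 -0.15619765 -0.15650458]
jack w2 [ 0.4428047  -0.01930257]
```

```bash
python3 - <<'E'
from bench import manip
from h import *
P=np.array([.443,-.0177])
manip.set_gripper(0.0,60)
manip.move_l((*P,.172),max_speed=.12); 
f0=manip.current_force(); print(manip.current_time(),manip.current_ee_pos().round(4),f0.round(2))
for zz in (.166,.163,.160,.157,.152,.147,.143):
    manip.move_l((*P,zz),max_speed=.03)
    f=manip.current_force()-f0; e=manip.current_ee_pos(); print(zz,round(manip.current_time(),2),e.round(4),f.round(2),manip.current_ft_torque().round(3))
    if f[2]>12: print("stop"); break
E
```

```text
13.4083 [ 0.4434 -0.0178  0.1725] [ 0.59  0.71 -0.4 ]
0.166 13.76 [ 0.443  -0.0177  0.166 ] [-0.23 -0.58  0.46] [-0.042  0.03   0.026]
0.163 14.01 [ 0.4429 -0.0177  0.1629] [-0.11 -1.15 -0.1 ] [ 0.016  0.029 -0.011]
0.16 14.26 [ 0.4429 -0.0177  0.1598] [-1.06 -1.32 -0.64] [-0.066  0.    -0.023]
0.157 14.51 [ 0.4429 -0.0177  0.1568] [-1.44 -1.25 -1.14] [-0.108  0.026 -0.03 ]
0.152 14.82 [ 0.4429 -0.0177  0.1518] [-0.7  -0.86 -1.04] [-0.16   0.08  -0.008]
0.147 15.14 [ 0.4429 -0.0177  0.1468] [-1.39 -2.15 -0.84] [-0.224 -0.019 -0.001]
0.143 15.43 [ 0.4429 -0.0177  0.1428] [ 0.39 -1.65 -0.47] [-0.266  0.055 -0.02 ]
```

```bash
python3 - <<'E'
from bench import manip
from h import *
P=np.array([.443,-.0177])
f0=manip.current_force()
for zz in (.1415,.140,.1385):
    manip.move_l((*P,zz),max_speed=.03)
    f=manip.current_force()-f0; e=manip.current_ee_pos(); print(zz,round(manip.current_time(),2),e.round(4),f.round(2),manip.current_ft_torque().round(3))
    if f[2]>10: print("stop"); break
snap(manip,"wrist","w6")
E
```

```text
0.1415 15.68 [ 0.4432 -0.0177  0.1422] [-3.62  0.03 11.6 ] [-0.156  0.595 -0.021]
stop
```

View pics/w6.png

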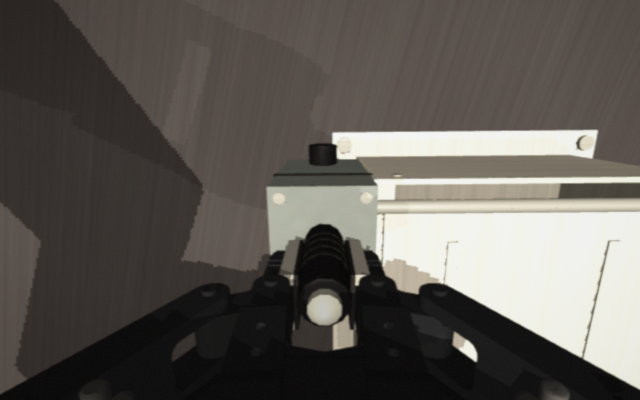

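```bash
cat >> h.py <<'E'
def Rot(v,a): return cv2.Rodrigues(np.asarray(v,float)*a)[0]
def hpose(th,phi,s=0.,sgn=-1,H_=None,back=.019):
    h=H if H_ is None else H_
    bar=h+s*ex+Rot(ex,-th)@(-.150*ey+.050*ez)
    x=Rot(ex,-phi)@(-ez); y=Rot(ex,-phi)@(sgn*ey); R=np.stack([x,y,np.cross(x,y)],1)
    return bar+back*x,R
E
python3 - <<'E'
from bench import manip
from h import *
P=np.array([.443,-.0177])
manip.move_l((*P,.1400),max_speed=.03); print(manip.current_force().round(1),manip.current_ee_pos().round(4))
manip.set_gripper(.6); print(manip.current_time(),manip.current_force().round(1))
for sgn in (-1,1):
  for k in (0,.5,1):
    for th in (0,.5,.935):
      p,R=hpose(th,k*th,0,sgn); q=manip.inverse_kinematics(p,R); print(sgn,k,th,p.round(3),None if q is None else q.round(2))
E
```

```text
[-11.9  -0.6  33.5] [ 0.4434 -0.0178  0.1421]
16.3917 [-0.5 -0.1  0.3]
-1 0 0 [ 0.591 -0.121  0.139] [-0.28  0.55  1.59 -0.    1.    1.05]
-1 0 0.5 [ 0.58  -0.08   0.205] [-0.22  0.44  1.58 -0.    1.11  1.11]
-1 0 0.935 [ 0.566 -0.023  0.239] [-0.12  0.37  1.6  -0.    1.17  1.2 ]
-1 0.5 0 [ 0.591 -0.121  0.139] [-0.28  0.55  1.59 -0.    1.    1.05]
-1 0.5 0.5 [ 0.582 -0.084  0.205] [-0.12  0.42  1.64 -0.28  1.01  1.35]
-1 0.5 0.935 [ 0.568 -0.031  0.241] [ 0.07  0.36  1.68 -0.53  1.07  1.65]
-1 1 0 [ 0.591 -0.121  0.139] [-0.28  0.55  1.59 -0.    1.    1.05]
-1 1 0.5 [ 0.583 -0.088  0.207] [-0.02  0.42  1.7  -0.6   0.97  1.64]
-1 1 0.935 [ 0.57  -0.037  0.247] [ 0.23  0.46  1.75 -1.04  1.2   2.1 ]
1 0 0 [ 0.591 -0.121  0.139] [-0.28  0.55  1.59 -0.    1.   -2.09]
1 0 0.5 [ 0.58  -0.08   0.205] [-0.22  0.44  1.58 -0.    1.11 -2.03]
1 0 0.935 [ 0.566 -0.023  0.239] [-0.12  0.37  1.6  -0.    1.17 -1.94]
1 0.5 0 [ 0.591 -0.121  0.139] [-0.28  0.55  1.59 -0.    1.   -2.09]
1 0.5 0.5 [ 0.582 -0.084  0.205] [-0.12  0.42  1.64 -0.28  1.01 -1.79]
1 0.5 0.935 [ 0.568 -0.031  0.241] [ 0.07  0.36  1.68 -0.53  1.07 -1.49]
1 1 0 [ 0.591 -0.121  0.139] [-0.28  0.55  1.59 -0.    1.   -2.09]
1 1 0.5 [ 0.583 -0.088  0.207] [-0.02  0.42  1.7  -0.6   0.97 -1.5 ]
1 1 0.935 [ 0.57  -0.037  0.247] [ 0.23  0.46  1.75 -1.04  1.2  -1.04]
```

```bash
python3 - <<'E'
from bench import manip
from h import *
P=np.array([.443,-.0177])
manip.move_l((*P,.245),max_speed=.15)
snap(manip,"wrist","w7"); print(manip.current_time())
p,R=hpose(0,0)
manip.move_ptp(p+.085*ez,R); manip.dwell(.1)
snap(manip,"wrist","w8"); print(manip.current_time(),manip.current_ee_pos(),p)
E
```

```text
17.2917
18.7333 [ 0.59058414 -0.12036373  0.22419438] [ 0.59074057 -0.12067138  0.139     ]
```

View pics/w7.png

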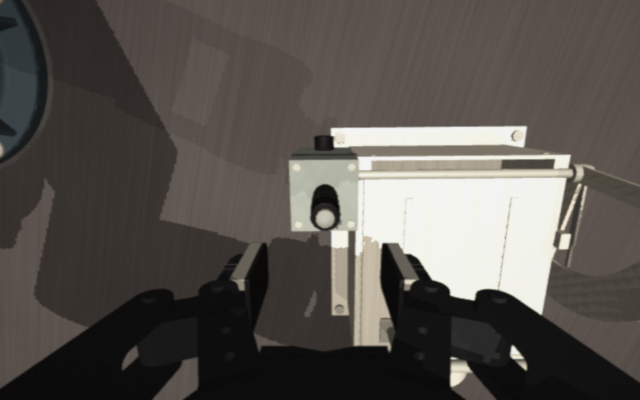

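View pics/w8.png

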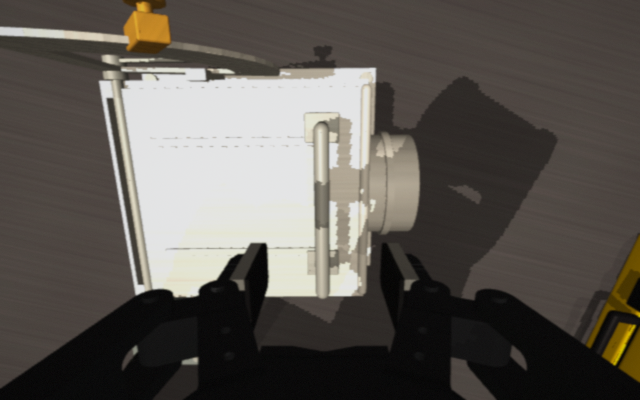

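```bash
python3 - <<'E'
from bench import manip
from h import *
z=load("w7"); X=cloud(z); print("lamp/top depth",X[216:219,324:327].reshape(-1,3).mean(0).round(4), "pred lamp px",proj(z,np.array([.443,-.018,.189])))
z=load("w8"); K,R,t=z['camera_matrix'],z['R'],z['t']; c=-R.T@t
def ray(u,v,h):
    d=R.T@np.array([(u-K[0,2])/K[0,0],(v-K[1,2])/K[1,1],1]); return (c+d*(h-c[2])/d[2])
for a in [(320,125,.16),(322,295,.16)]:
    d=ray(*a)-H; print(d@ex,d@ey)
p,R=hpose(0,0)
manip.move_l(p,max_speed=.12)
print(manip.current_time(),manip.current_ee_pos(),manip.current_force().round(1))
manip.set_gripper(0,50)
print(manip.current_time(),manip.current_grip_width(),manip.current_ee_pos(),manip.current_force().round(1),manip.current_ft_torque().round(2))
snap(manip,"wrist","w9")
E
```

```text
lamp/top depth [ 0.4429 -0.0158  0.19  ] pred lamp px (np.float64(324.2050581397453), np.float64(219.87498391294338))
0.05866668581329427 -0.14857950733107808
-0.056692200619187186 -0.14967204734106135
19.5917 [ 0.59117895 -0.12078002  0.13974772] [-0.   0.1 -0.5]
20.0583 0.09466367700177476 [ 0.59046171 -0.11886459  0.13958585] [-2.  11.7  7.1] [1.94 0.54 0.06]
```

View pics/w9.png

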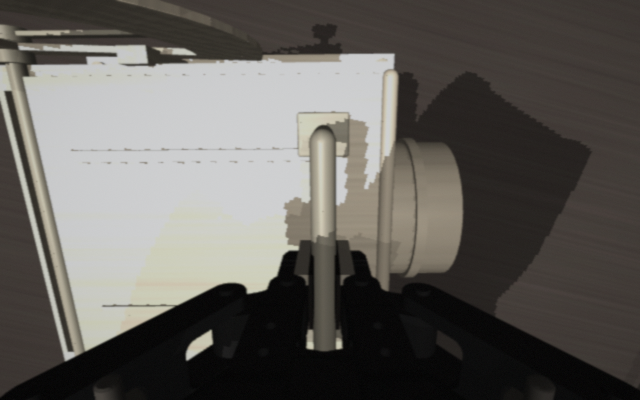

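```bash
python3 - <<'E'
from h import *
from scipy.optimize import least_squares
z=load("w2")
K,R,t=z['camera_matrix'],z['R'],z['t']; c=-R.T@t
def pl(u,v,x,H=H,exx=ex):
    eyy=np.array([-exx[1],exx[0],0])
    u=240+u/4;v=150+v/4
    d=R.T@np.array([(u-K[0,2])/K[0,0],(v-K[1,2])/K[1,1],1]); P=c+d*((H+x*exx-c)@exx)/(d@exx); D=P-H; return np.array([-(D@eyy),D[2]])
T=[((528,93),(636,92)),((548,169),(618,182)),((510,249),(580,276)),((421,315),(511,378)),((332,393),(376,453)),((197,436),(214,510))]
def model(q):
    dx,dy,dz,yaw=q; e=np.array([np.cos(YAW+yaw),np.sin(YAW+yaw),0]); Hh=H+dx*ex+dy*ey+dz*ez; return Hh,e
def res(q,full=True):
    Hh,e=model(q); r=[]
    for i,(a,b) in enumerate(T):
        th=i*np.pi/12
        for p in (a,b):
            P=pl(*p,.0985,Hh,e); r.append(-np.sin(th)*P[0]+np.cos(th)*P[1])
    r=np.array(r)*1000
    return np.r_[r,np.array(q)/np.array([.002,.002,.002,.02])*.3]
s=least_squares(res,[0,0,0,0],x_scale=[.001,.001,.001,.01]); print(s.x,s.fun.round(2))
Hh,e=model(s.x)
for a in [(362,326),(432,396),(385,352),(410,378)]:
    P=pl(*a,.104,Hh,e); print(a,P,np.hypot(*P),np.arctan2(P[1],P[0]))
P=pl(505,79,.104,Hh,e);Q=pl(150,76,.104,Hh,e);print("needle",P,Q)
A=pl(362,326,.104,Hh,e);B=pl(425,389,.104,Hh,e);print(np.arctan2(*(B-A)[::-1]))
E
```

```text
[-0.00036136  0.00076653  0.00050661  0.00464087] [ 0.13 -0.1  -0.04  0.19  0.01 -0.14  0.17 -0.22 -0.02 -0.15  0.09  0.15
 -0.05  0.11  0.08  0.07]
(362, 326) [0.05330215 0.0720432 ] 0.08961774933723816 0.9338140679019947
(432, 396) [0.06512103 0.08779078] 0.10930676952755354 0.9325798886353702
(385, 352) [0.05729348 0.0780677 ] 0.09683547349266605 0.9376825278790483
(410, 378) [0.06149263 0.08388162] 0.10400706634935208 0.9382068690344857
needle [0.0854163  0.00196966] [0.00793621 0.00055322]
0.926962402738229
```

```bash
cat >> h.py <<'E'
H2=ex*(.544)+ey*(-.1082)+ez*.108
P0=np.array([.59046171,-.11886459,.13958585]); R0=hpose(0,0)[1]
def fpose(th):
    Q=Rot(ex,-th); return H2+Q@(P0-H2),Q@R0
def fangle(p,R):
    a=P0-H2;b=p-H2
    f=lambda d:np.arctan2(d[2],-(d@ey))
    tilt=np.arctan2(-(R[:,0]@ey),-R[2,0])
    return f(b)-f(a),tilt,np.hypot(b[2],b@ey)-np.hypot(a[2],a@ey)
E
python3 - <<'E'
from bench import manip
from h import *
for th in np.arange(.1,.61,.1):
    p,R=fpose(th); manip.move_l(p,R,max_speed=.08)
    f=manip.current_force(); print(round(th,2),round(manip.current_time(),2),np.round(fangle(manip.current_ee_pos(),manip.current_tcp_rot()),4),f.round(1),manip.current_ft_torque().round(2),round(manip.current_grip_width(),3))
    if np.linalg.norm(f)>45: break
snap(manip,"wrist","w10"); snap(manip,"scene","s10")
E
```

```text
0.1 20.47 [ 1.015e-01  9.950e-02 -1.000e-04] [ 0.1 -2.  -2.5] [-0.14 -0.06  0.02] 0.093
0.2 20.81 [ 0.1992  0.1983 -0.    ] [-0.1 -3.  -2.5] [-0.09  0.08  0.08] 0.092
0.3 21.15 [ 0.298   0.2977 -0.    ] [-0.7 -2.9 -1. ] [-0.05  0.18  0.03] 0.093
0.4 21.49 [ 0.3976  0.3972 -0.    ] [-2.1 -4.  -1.5] [-0.18  0.26 -0.12] 0.092
0.5 21.83 [ 0.4972  0.4969 -0.    ] [-2.7 -4.6  0.8] [-0.3   0.37 -0.17] 0.098
0.6 22.18 [ 0.5963  0.5964 -0.    ] [-3.5 -4.7  1.6] [-0.42  0.44 -0.28] 0.095
```

View pics/w10.png

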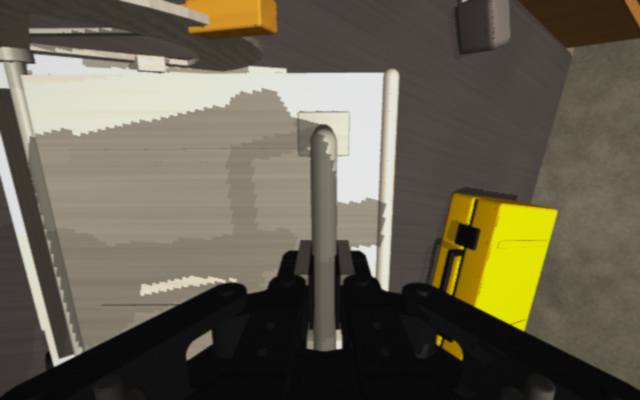

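View pics/s10.png

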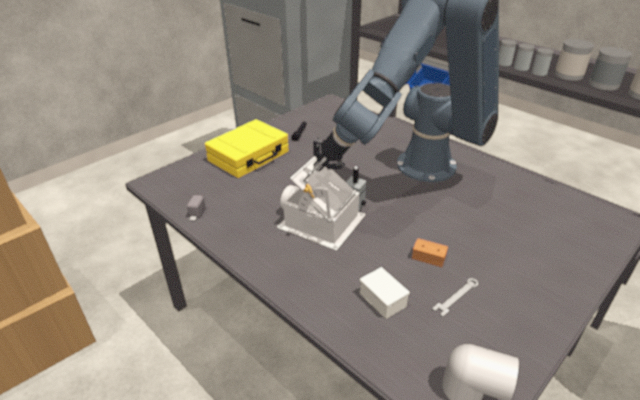

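```bash
python3 - <<'E'
from bench import manip
from h import *
for th in (.7,.8,.87,.93):
    p,R=fpose(th); manip.move_l(p,R,max_speed=.08)
    f=manip.current_force(); print(round(th,2),round(manip.current_time(),2),np.round(fangle(manip.current_ee_pos(),manip.current_tcp_rot()),4),f.round(1),manip.current_ft_torque().round(2),round(manip.current_grip_width(),3))
    if np.linalg.norm(f)>45: break
manip.dwell(.2)
print(np.round(fangle(manip.current_ee_pos(),manip.current_tcp_rot()),4))
snap(manip,"wrist","w11"); snap(manip,"scene","s11")
z=load("s11"); cv2.imwrite("pics/s11crop.png",cv2.resize(z['p'][165:225,280:370,::-1],None,fx=8,fy=8,interpolation=cv2.INTER_CUBIC))
E
```

```text
0.7 22.62 [0.6961 0.6963 0.    ] [-3.7 -5.1  2.2] [-0.48  0.5  -0.41] 0.097
0.8 22.96 [0.7962 0.7965 0.    ] [-4.4 -6.   5. ] [-0.61  0.56 -0.55] 0.096
0.87 23.24 [0.8661 0.8669 0.    ] [-6.4 -5.7  5.3] [-0.81  0.49 -0.74] 0.093
0.93 23.51 [0.9261 0.9272 0.    ] [-7.5 -5.   5.8] [-0.88  0.49 -0.92] 0.092
[9.243e-01 9.261e-01 1.000e-04]
```

View pics/w11.png

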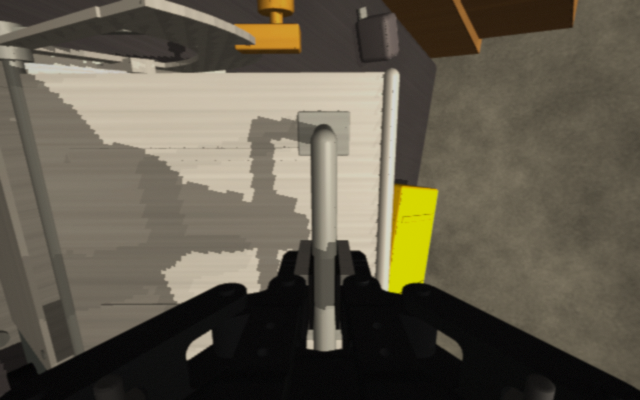

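View pics/s11crop.png

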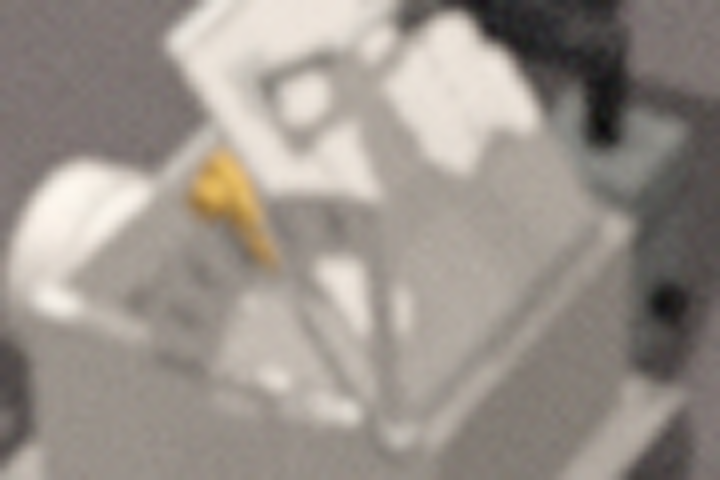

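```bash
python3 - <<'E'
from bench import manip
from h import *
acc=0
cal=manip.get_calibration("scene")
for i in range(16): acc=acc+manip.grab_frame("scene")[0].astype(float)
acc/=16; np.savez("pics/avg.npz",p=acc,**cal)
print(manip.current_time(),np.round(fangle(manip.current_ee_pos(),manip.current_tcp_rot()),4),manip.current_force().round(1))
im=acc[175:223,300:350,::-1].astype(np.uint8)
im=cv2.resize(im,None,fx=12,fy=12,interpolation=cv2.INTER_LANCZOS4); cv2.imwrite("pics/avgcrop.png",im)
c=cal; 
for x in (.104,):
  for th in (.90,.934,.97):
    for r in (0,.03,.085,.089,.109):
      P=H2+x*ex+r*(-np.cos(th)*ey+np.sin(th)*ez); u,v=proj(c,P); print(th,r,round(u,2),round(v,2),"crop",round((u-300+.5)*12),round((v-175+.5)*12))
E
```

```text
24.6083 [0.924  0.9261 0.    ] [-6.  -4.7  6.3]
0.9 0 327.68 221.03 crop 338 558
0.9 0.03 322.72 213.59 crop 279 469
0.9 0.085 313.52 199.78 crop 168 303
0.9 0.089 312.85 198.76 crop 160 291
0.9 0.109 309.46 193.68 crop 120 230
0.934 0 327.68 221.03 crop 338 558
0.934 0.03 322.94 213.51 crop 281 468
0.934 0.085 314.12 199.55 crop 175 301
0.934 0.089 313.48 198.52 crop 168 288
0.934 0.109 310.23 193.38 crop 129 227
0.97 0 327.68 221.03 crop 338 558
0.97 0.03 323.17 213.45 crop 284 467
0.97 0.085 314.78 199.34 crop 183 298
0.97 0.089 314.16 198.3 crop 176 286
0.97 0.109 311.07 193.1 crop 139 223
```

View pics/avgcrop.png

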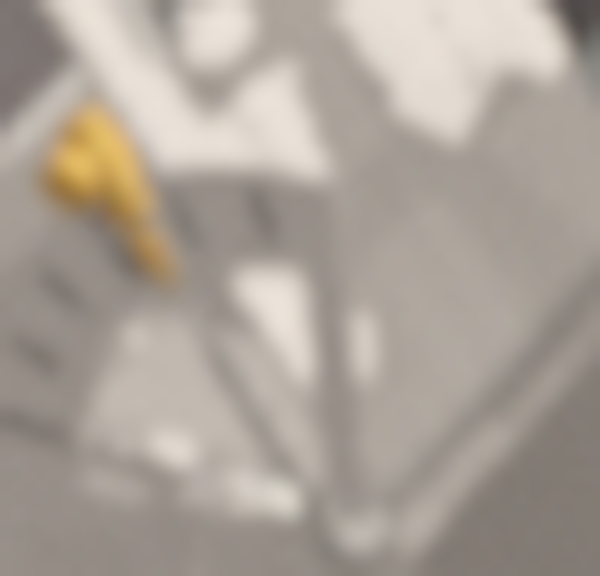

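```bash
python3 - <<'E'
from h import *
z=load("avg"); acc=z['p']
F=16; u0,v0=303,177
im=cv2.resize(acc[v0:v0+48,u0:u0+42,::-1].astype(np.uint8),None,fx=F,fy=F,interpolation=cv2.INTER_CUBIC)
lab=cv2.createCLAHE(4,(2,2)); L=cv2.cvtColor(im,cv2.COLOR_BGR2LAB); L[...,0]=lab.apply(L[...,0]); im=cv2.cvtColor(L,cv2.COLOR_LAB2BGR)
def px(x,r,th,n=0):
    d=-np.cos(th)*ey+np.sin(th)*ez; nn=np.sin(th)*ey+np.cos(th)*ez
    u,v=proj(z,H2+x*ex+r*d+n*nn); return (int((u-u0+.5)*F),int((v-v0+.5)*F))
o=im.copy()
th=.924
cv2.line(o,px(.104,0,th),px(.104,.085,th),(0,0,255),1)
cv2.line(o,px(.104,.088,.934),px(.104,.139,.934),(255,0,0),1)
for n in (.002,-.002): cv2.line(o,px(.084,0,th,n),px(.084,.18,th,n),(0,200,0),1)
for i in range(7):
    a=i*np.pi/12; cv2.line(o,px(.0985,.092,a),px(.0985,.112,a),(255,0,255),1)
cv2.imwrite("pics/ov.png",np.hstack([im,o])[:, :] if False else o); cv2.imwrite("pics/ov0.png",im); print(o.shape)
E
```

```text
(768, 672, 3)
```

View pics/ov.png

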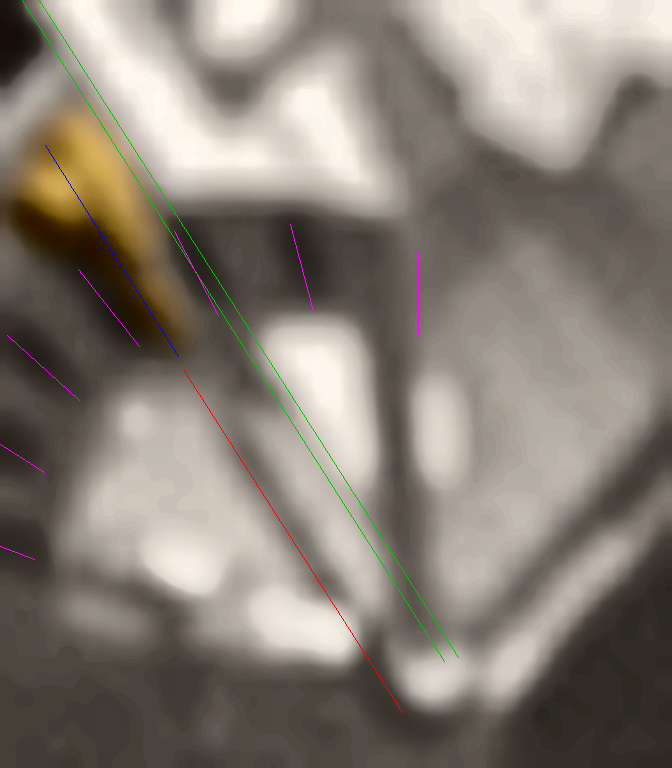

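View pics/ov0.png

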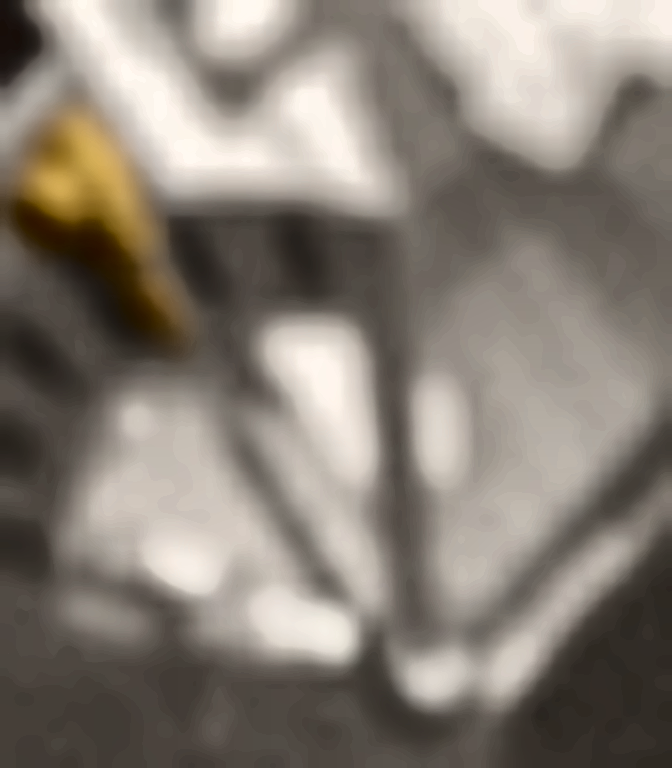

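```bash
python3 - <<'E'
from bench import manip
from h import *
p,R=fpose(.935); manip.move_l(p,R,max_speed=.03); manip.dwell(.4)
print(manip.current_time(),np.round(fangle(manip.current_ee_pos(),manip.current_tcp_rot()),4),manip.current_force().round(1),manip.current_grip_width(),np.abs(manip.current_joint_vel()).max())
snap(manip,"wrist","w12"); snap(manip,"side","sd12"); snap(manip,"scene","s12")
# flap plane in tool-relative terms: w9 (shut) vs now
def plane(n):
    z=load(n);X=cloud(z)[90:230:3,60:290:3].reshape(-1,3);X=X[~np.isnan(X[:,0])]
    c=np.median(X,0)
    for _ in range(4):
        c=X.mean(0);n_=np.linalg.svd(X-c,full_matrices=False)[2][2];d=abs((X-c)@n_);X=X[d<max(.002,1.5*np.median(d))]
    n_=n_*np.sign(n_[2]); return np.arctan2(n_@ey,n_[2]),len(X)
print(plane("w9"),plane("w10"),plane("w11"),plane("w12"))
z=load("sd12"); cv2.imwrite("pics/sd12crop.png",cv2.resize(z['p'][150:270,240:400,::-1],None,fx=5,fy=5,interpolation=cv2.INTER_CUBIC))
z=load("s12"); cv2.imwrite("pics/s12crop.png",cv2.resize(z['p'][140:250,270:400,::-1],None,fx=5,fy=5,interpolation=cv2.INTER_CUBIC))
E
```

```text
25.2583 [0.929  0.9311 0.    ] [-6.5 -4.8  5.4] 0.09200861115330594 0.0010814053364884425
(np.float64(0.0007857209746703707), 3574) (np.float64(0.5963108938705258), 3562) (np.float64(0.9236900068778892), 3571) (np.float64(0.9284979804798416), 3556)
```

View pics/sd12crop.png

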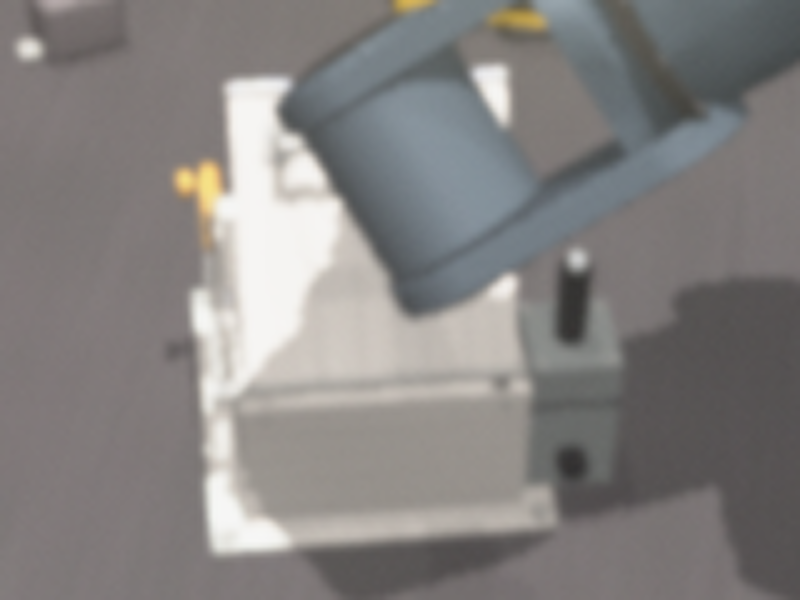

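View pics/s12crop.png

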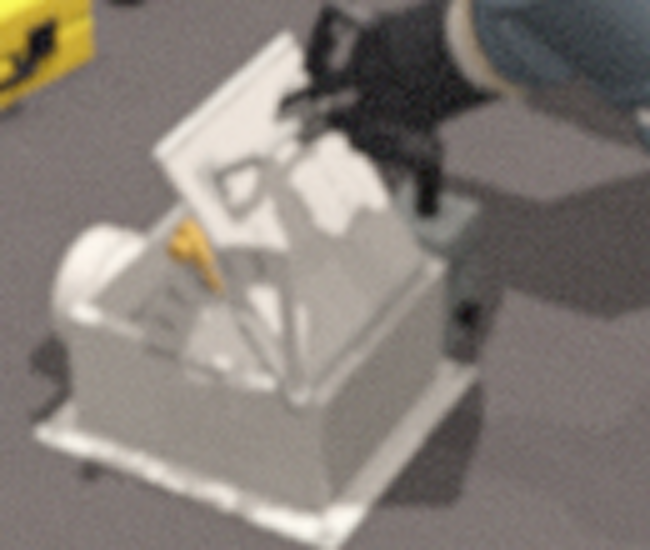

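```bash
python3 - <<'E'
from bench import manip
print(manip.sign_off(), manip.current_time())
E
```

```text
the job is handed in; nothing more can be done
the job is handed in; nothing more can be done
```

The tester is plugged into the jack and let go, and the arm is holding the flap at the pointer. I handed the job in at about 25.3 s on the robot's clock.

- **Tester:** I took it from the stand and pushed it into the jack. It stopped at the height expected for the barrel resting on the housing, and the push was about 34 N. After I let go, the cameras showed it upright, with the lamp about 190 mm up (189 mm expected).
- **Flap:** I gripped the handle and swung the flap up along its arc with little force (under 12 N). The last checks put it at 0.929 rad (arm position), 0.931 rad (gripper tilt) and 0.9285 rad (depth image).
- **Pointer:** I measured it at about 0.93 rad. A fit to the quadrant's tick marks, taken as 15° apart, gave 0.934. The blade direction and the direct sight from the shaft gave 0.92–0.925, so that reading is good to about 0.01 rad.
- **Alignment:** In the scene camera, about 0.005 rad before the final position, the needle's extension met the pointer tip to within about half a pixel. That view is coarse, so it is only a rough check.
- **Bystanders:** The pointer sat at the same place in the side picture before and after. I sent no moves near the tool case, anchor box or wrench, but did not measure them again at the end.

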